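# Fish the long ruler out of the form box

### The arm

A 6-joint arm with a two-finger parallel gripper is mounted at the origin on the work surface. World frame = base frame: x ahead of the robot, y to its left, z up, the work surface at z = 0. Lengths are in m, angles in rad, forces in N, time in s.
With the tool pointing down it reaches from about 0.35 to 0.775 m from the base axis. Payload 5.5 kg.
Tool frame: the origin (TCP) lies on the mounting face of the last link; the fingertips stand 173 mm ahead of it and the grasp point (between the pads) lies 155 mm ahead of it; z points along the fingers, y is the direction in which the jaws open and shut (so a half turn about z gives the same grasp; the last joint's range is limited). The gripper opens to 85 mm and grips with 20 to 120 N. Pads are 22 mm wide; open, the fingers measure 114 mm over their backs; the gripper's body (76 mm by 85 mm) begins 54 mm behind the grasp point. The pads swing forward as they close: fully open they stand 13 mm farther back than shut.
Start: joints at [-1.269, 0.313, 0.046, 1.304, 0, 1.431], TCP at [0.246, -0.52, 0.405] pointing down, gripper open.
Joint ranges: [-2.76, 2.76], [-0.86, 1.69], [-1.03, 1.26], [-2.2, 2.34], [-1.47, 1.5], [-3.14, 3.14]. Speed limits (rad/s): [2.57, 2.57, 3.14, 3.14, 3.14, 3.14].

### API

Orientations are given as a unit quaternion [x, y, z, w].
In Python, from station import bot, viewer gives the robot as it stands.
- The arm moves only by the shell command python3 -m creep 'ROWS' [FORCE]. ROWS is JSON, a list that holds one entry, the list of rows, each a list of 5 numbers: the finger opening in cm, from 0 to 8.54, then the shift along the tool's x, y, z in cm, then the turn about the tool's z in rad. In form: [[[jaw, tx, ty, tz, twist], ...]]. A call has 1 to 12 rows; each row is the pose to reach, as a shift and turn from the pose commanded when the call began, along the tool's axes at that moment; what a row does not reach only later rows make up. A row lasts 1/8 s, in which the tool goes at most 62.5 mm and 10.7 degrees, less where a joint would pass 70% of its speed; a pose out of reach is approached as far as the arm can. A call with a gripper value outside its range is refused whole. The fingers move at their own pace and stop on an object; FORCE is the grip in N (left out, the last holds). Time passes only in rows, so rows that repeat a pose let the fingers close. It gives the time, the measured TCP pose, the force and the opening at its end, in the units of the state.
- bot.get_obs(): the state, without advancing time (a new reading comes with each control period).
- viewer.camera(name): name is "side" or "top" or "wrist"; returns (picture, depth): 400x640x3 uint8, red, green, blue; 400x640 float32, m along the optical axis (not along the pixel's ray), 0 where there is no reading.
- viewer.camera_model(name): a dict with "vfov" (degrees; the focal length in pixels is half the picture's height over the tangent of half this angle, whatever the lens; pixels are square), "cx", "cy" (the principal point, pixels), "k1" (the pictures are not rectified: a ray, as slopes to the right and down, at radius r is drawn at 1 + k1 r^2 times it, then the intrinsics apply), "extrinsics" (4x4, takes a point from camera to world coordinates). Camera axes: x right, y down, z forward; pixel columns grow to the right and rows downward; lengths in m; the calibration is good to about 2 mm. A picture is of the moment at which its call begins: read the wrist's pose just before it. camera_model takes no time and is no camera call; for the wrist camera it gives the pose at the moment of the call.
- bot.hand_in(): hands the job in, once; it reports no verdict.
The state is a dict: "t": time; "joint_pos": joint angles; "dq": joint speeds; "joint_torque": joint torques, N m; "position": TCP position; "ee_rot": TCP orientation; "wrist_force": force on the tool from outside, world axes, zero at the start; "torque": the same for the moment, N m; "grip_width": finger opening in m.
Only numpy, scipy, OpenCV 4.12 (cv2) and the standard library are available. Lean on these libraries where they do the work, as an engineer would, in place of code of your own. Each camera call takes 0.05 s, during which the arm holds its last target. There are 200 camera calls.

### The job

The long ruler has slipped into the red form box, whose opening is shorter than the ruler. First move the jar of beads that stands on the box's top onto the cork coaster, upright, wholly on it and let go; do not drop or tip it. Then reach through the opening, grip the ruler by its blue rib, tilt it and draw it out lengthwise without forcing it, and finish while holding it motionless in the gripper, its whole length at least 5 cm above the box's top and touching nothing else; do not disturb the pen pot, the tape ring or the block of notes.

Things in the scene. Friction and masses are not known exactly. Their poses are not given: they have to be found in the camera images.
- formbox: Red flat steel box fixed to the desk, 360 (x) x 190 (y) x 72 mm outside, walls 4 mm; origin at the centre of its underside, x along it, away from the robot. White inner floor 5 mm above the desk; top sheet 4 mm thick (68 to 72 mm up) with one opening; the rest of the top, mainly the half nearer the robot, is closed. Free length inside: x = -176 to +176 mm
- opening (a point): Centre of the box's rectangular opening, level with the top face, at x = +80 mm in the box; axes as the box. The opening is 170 mm along x (box x = -5 to +165 mm) by 160 mm along y (-80 to +80 mm)
- ruler: Loose aluminium safety ruler, about 90 g, flat on the box's inner floor, lengthwise: blade 300 (x) x 40 (y) x 4 mm, with a blue rib along its whole middle, 14 mm wide and 12 mm high on the blade (16 mm in all). Origin at the centre of its underside, z up, +x towards the box's far end. Its near half lies under the closed top, its far half shows in the opening. Grip across the rib
- ruler_far (a point): middle of the ruler's end at +x (farther from the robot), 8 mm above its underside
- ruler_near (a point): middle of the ruler's end at -x (nearer the robot, under the closed top), 8 mm above its underside
- jar: Loose clear jar of coloured beads, about 0.2 kg, standing on the closed part of the box's top: body 56 mm diameter and 78 mm high, black cap 52 mm diameter on it, 95 mm high in all. Origin at the centre of its underside, z up
- coaster: Round cork coaster fixed to the desk, 100 mm diameter, 6 mm thick, on the left or the right of the box; origin at the centre of its underside
- penpot: Bystander: empty dark steel pen pot, 76 mm diameter, 95 mm high, on the other side of the box; origin at the centre of its underside
- tape: Bystander: yellow ring (tape core) lying flat, 90 mm diameter, 24 mm high, left of the box; origin at the centre of its underside
- notes: Bystander: yellow block of notes, 76 x 76 x 30 mm, right of the box; origin at the centre of its underside
Not all that is in view belongs to the job. Several things look just like the coaster: the one meant starts farthest to the robot's right.

How it is judged:
By the outcome, as a careful person would: the job done as asked, in the order asked, and still so for the second after the job is handed in, while the arm keeps its last pose, push and grip.
It also fails if it takes over 54 s, if anything falls off the work surface, if the arm or the gripper's body presses on something with over 40 N, if the wrist force passes 120 N, or if a joint passes its speed limit or range.

## Working session

There is one attempt and no reset: what is moved stays moved. The work goes in short steps, Python scripts to look and compute and a shell command to move; the robot and the scene stay as the last step left them, time stands still between calls to the robot, and variables do not carry over. Pictures are saved under pics/ and viewed, about 8 in all and at most 12, crops included, and the job is handed in when it is done.

```bash
ls; mkdir -p pics
cat > h.py <<'E'
import numpy as np, cv2
from station import bot, viewer
from scipy.spatial.transform import Rotation as R
def cam(n):
    m=viewer.camera_model(n); p,d=viewer.camera(n); return p,d,m
def K(m): 
    f=200/np.tan(np.radians(m['vfov'])/2); return np.array([[f,0,m['cx']],[0,f,m['cy']],[0,0,1.]])
def und(m,uv):
    uv=np.asarray(uv,float).reshape(-1,2);k=K(m);f=k[0,0]
    d=(uv-[m['cx'],m['cy']])/f; s=d.copy()
    for _ in range(20): s=d/(1+m['k1']*(s**2).sum(1,keepdims=True))
    return s
def onplane(m,uv,z):
    s=und(m,uv);E=np.array(m['extrinsics']);r=np.c_[s,np.ones(len(s))]@E[:3,:3].T;o=E[:3,3]
    return o+r*((z-o[2])/r[:,2])[:,None]
def proj(m,P):
    E=np.array(m['extrinsics']);c=(np.asarray(P).reshape(-1,3)-E[:3,3])@E[:3,:3];s=c[:,:2]/c[:,2:]
    return s*(1+m['k1']*(s**2).sum(1,keepdims=True))*K(m)[0,0]+[m['cx'],m['cy']]
def cloud(m,d):
    v,u=np.mgrid[:400,:640];s=und(m,np.c_[u.ravel(),v.ravel()]);z=d.ravel()[:,None]
    E=np.array(m['extrinsics']);return (np.c_[s*z,z]@E[:3,:3].T+E[:3,3]).reshape(400,640,3)
def save(n,p): cv2.imwrite(f'pics/{n}.png',p[...,::-1])
np.set_printoptions(precision=4,suppress=True)
E
python3 - <<'E'
from h import *
o=bot.get_obs();print({k:np.round(v,3) for k,v in o.items()})
ps=[]
for n in('top','side'):
    p,d,m=cam(n);ps.append(p);np.savez(f'{n}0.npz',p=p,d=d);print(n,m)
save('top0',ps[0]);save('side0',ps[1])
E
```

```text
pics
{'t': np.float64(0.0), 'joint_pos': array([-1.269,  0.314,  0.045,  1.304,  0.   ,  1.431]), 'dq': array([-0.001,  0.   , -0.001,  0.001, -0.   , -0.   ]), 'joint_torque': array([ -0.001, -48.063,  29.853,   0.019,  -0.   ,  -0.   ]), 'position': array([ 0.246, -0.52 ,  0.404]), 'ee_rot': array([ 0.976,  0.219, -0.   , -0.001]), 'wrist_force': array([-0.463,  0.264,  0.892]), 'torque': array([ 0.018, -0.006,  0.032]), 'grip_width': np.float64(0.085)}
top {'vfov': 55.61568185695731, 'cx': 319.3537300398677, 'cy': 201.03862824568708, 'k1': -0.012511662192791956, 'extrinsics': array([[ 0.0013, -0.983 ,  0.1837,  0.4061],
       [-1.    , -0.0014, -0.0001,  0.0085],
       [ 0.0003, -0.1837, -0.983 ,  1.094 ],
       [ 0.    ,  0.    ,  0.    ,  1.    ]])}
side {'vfov': 55.82480287627559, 'cx': 317.81817095924447, 'cy': 200.56411389803964, 'k1': -0.09085308468039541, 'extrinsics': array([[-0.976 , -0.1692,  0.1371,  0.4509],
       [-0.2172,  0.7131, -0.6666,  0.6352],
       [ 0.015 , -0.6803, -0.7327,  0.7913],
       [ 0.    ,  0.    ,  0.    ,  1.    ]])}
```

View pics/top0.png

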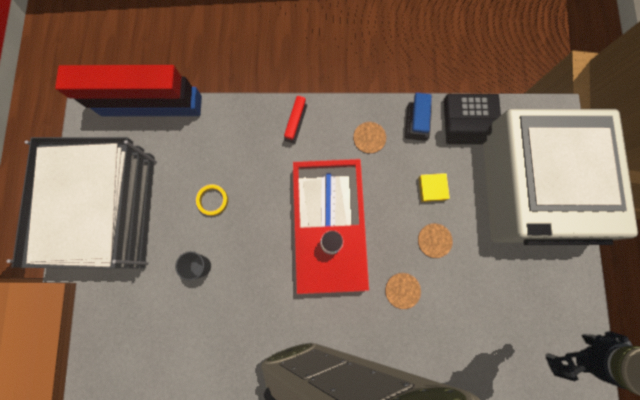

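View pics/side0.png

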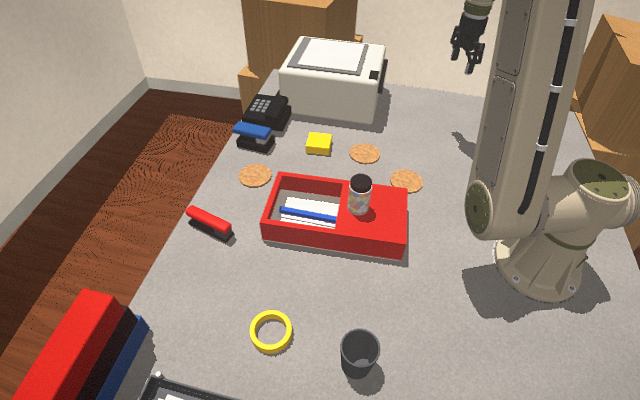

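The top view shows the box at about (295-367, 160-293), the jar cap at (331,242), and the ruler rib at (328,200). There are three coasters, at (370,137), (435,240) and (403,291). The rightmost one, at (435,240), is the target. The side view agrees.

Run:
```python
from h import *
z=np.load('top0.npz');p,d=z['p'],z['d'];m=viewer.camera_model('top');C=cloud(m,d)
hsv=cv2.cvtColor(p,cv2.COLOR_RGB2HSV);H,S,V=cv2.split(hsv)
def comp(mask,mn=60):
    n,l,s,c=cv2.connectedComponentsWithStats(mask.astype('uint8'));return [(l==i,s[i],c[i]) for i in range(1,n) if s[i][4]>mn]
print('coaster')
for k,s,c in comp((H>4)&(H<20)&(S>80)&(C[...,2]<0.03)&(C[...,2]>-.02),300): print(s,c,onplane(m,c,.006))
print('red')
for k,s,c in comp(((H<5)|(H>174))&(S>150),300):
    if abs(s[0]-294)>8: continue
    q=C[k];t=q[(q[:,2]>.06)&(q[:,2]<.085)];print(s,c,np.median(t[:,2]),len(t))
    top=k&(C[...,2]>.06);uv=np.argwhere(top)[:,::-1].astype('f4');P=onplane(m,uv,.072)[:,:2]
    r=cv2.minAreaRect(P.astype('f4'));print(r,cv2.boxPoints(r))
print('blue rib')
for k,s,c in comp((H>100)&(H<130)&(S>120),20):
    if 290<c[0]<370:
        uv=np.argwhere(k)[:,::-1];P=onplane(m,uv,.021);print(s,c,P.mean(0),P[:,0].min(),P[:,0].max(),cv2.fitLine(P[:,:2].astype('f4'),2,0,.01,.01).ravel(), np.median(C[k][:,2]))
print('cap')
k=(V<70)&(np.hypot(*(np.mgrid[:400,:640]-np.array([242,331])[:,None,None]))<16)
q=C[k];print(np.median(q[:,2]));kt=k&(C[...,2]>.155);c=np.argwhere(kt).mean(0)[::-1];print(kt.sum(),c,onplane(m,c,.167))
```

```text
coaster
[602  42  15  67 756] [608.7222  76.0516] [[ 1.01   -0.8998  0.006 ]]
[353 122  34  32 833] [369.3133 137.1056] [[ 0.8058 -0.142   0.006 ]]
[418 223  35  35 959] [434.806  240.2711] [[ 0.4954 -0.3228  0.006 ]]
[ 385  273   36   36 1034] [402.7137 290.5532] [[ 0.3548 -0.2252  0.006 ]]
[ 56 283  20 117 793] [ 65.4893 342.6747] [[0.2127 0.7053 0.006 ]]
red
[ 293  159   76  135 5255] [330.2405 245.8384] 0.07146099456571164 5105
((0.5344711542129517, -0.018605567514896393), (0.3572596609592438, 0.1889677196741104), 2.540260076522827) [[ 0.3518  0.0679]
 [ 0.3602 -0.1209]
 [ 0.7171 -0.1051]
 [ 0.7087  0.0837]]
blue rib
[326 174   5  51 175] [327.7543 200.5429] [ 0.6084 -0.0157  0.021 ] 0.5401643711939409 0.6869275675145006 [ 0.9998 -0.0194  0.6084 -0.0157] 0.020337912568426875
cap
0.1665600562368632
24 [327.375  245.5417] [[ 0.4692 -0.0112  0.167 ]]
```

```bash
python3 -m creep '[[[8.5,42,-36,0,-1.4],[8.5,42,-36,0,-1.4],[8.5,42,-36,0,-1.4],[8.5,42,-36,0,-1.4],[8.5,42,-36,0,-1.4],[8.5,42,-36,0,-1.4],[8.5,42,-36,0,-1.4],[8.5,42,-36,0,-1.4],[8.5,42,-36,0,-1.4],[8.5,42,-36,0,-1.4]]]' 40
python3 -m creep '[[[8.5,0,0,0,-1.28],[8.5,0,0,0,-1.28],[8.5,0,0,0,-1.28],[8.5,0,0,0,-1.28],[8.5,0,0,0,-1.28],[8.5,0,0,0,-1.28],[8.5,0,0,0,-1.28],[8.5,0,0,0,-1.28]]]'
python3 - <<'E'
from h import *
o=bot.get_obs();print(o['t'],o['position'],o['ee_rot'],o['joint_pos'])
p,d,m=cam('wrist');np.savez('w1.npz',p=p,d=d,E=m['extrinsics']);save('w1',p);print(m)
E
```

```text
t: 1.35
position: [0.4722, -0.0116, 0.4043]
ee_rot: [0.603, 0.798, 0.0, -0.0]
wrist_force: [0.4, -0.7, -1.1]
grip_width: 0.0852
t: 2.35
position: [0.4712, -0.0157, 0.4044]
ee_rot: [0.011, 1.0, -0.0, -0.0]
wrist_force: [0.7, -0.5, -0.3]
grip_width: 0.0851
2.35 [ 0.4712 -0.0157  0.4044] [ 0.0115  0.9999 -0.0001 -0.0004] [-0.2037  0.1136 -0.2079  1.2501 -0.0004 -0.1808]
{'vfov': 64.99212823017625, 'cx': 316.44192446475546, 'cy': 203.472448369245, 'k1': -0.052573713059052105, 'extrinsics': array([[ 0.0228,  0.9555,  0.2942,  0.3961],
       [ 0.9997, -0.0219, -0.0064, -0.0146],
       [ 0.0003,  0.2943, -0.9557,  0.3742],
       [ 0.    ,  0.    ,  0.    ,  1.    ]])}
```

View pics/w1.png

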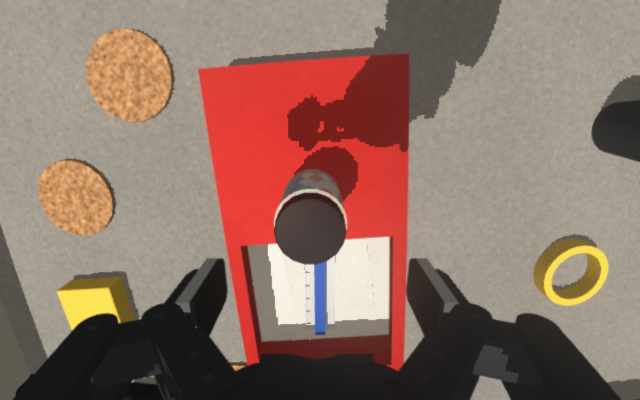

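The wrist view shows the jar cap centred at about (310,228). The rib runs from (320,262) to its far end at (320,334), and the target coaster is at (77,197).

Run:
```python
from h import *
z=np.load('w1.npz');p,d=z['p'],z['d'];m=viewer.camera_model('wrist');m['extrinsics']=z['E'];C=cloud(m,d)
H,S,V=cv2.split(cv2.cvtColor(p,cv2.COLOR_RGB2HSV))
k=(abs(C[...,2]-.167)<.006)&(V<90);v,u=np.mgrid[:400,:640];k&=np.hypot(u-310,v-228)<50
P=onplane(m,np.argwhere(k)[:,::-1],.167)[:,:2].astype('f4');print('cap',k.sum(),cv2.minEnclosingCircle(P),P.mean(0))
k=(H>100)&(H<130)&(S>120)&(v>250)&(v<345)&(u>300)&(u<340)
P=onplane(m,np.argwhere(k)[:,::-1],.021);print('rib',k.sum(),P.mean(0),P.min(0),P.max(0),cv2.fitLine(P[:,:2].astype('f4'),2,0,.01,.01).ravel())
k=(H>4)&(H<20)&(S>80)&(u<125)&(v>150)&(v<245)
P=onplane(m,np.argwhere(k)[:,::-1],.006)[:,:2].astype('f4');print('coaster',k.sum(),cv2.minEnclosingCircle(P),P.mean(0))
k=((H<5)|(H>174))&(S>150)&(abs(C[...,2]-.072)<.006)
P=onplane(m,np.argwhere(k)[:,::-1],.072)[:,:2].astype('f4');r=cv2.minAreaRect(P);print('box',r,cv2.boxPoints(r))
o=R.from_quat([.0115,.9999,-.0001,-.0004]).as_matrix();print(o)
```

```text
cap 3762 ((0.4796362817287445, -0.02069280669093132), 0.026217127218842506) [ 0.479  -0.0211]
rib 694 [ 0.6344 -0.0158  0.021 ] [ 0.5816 -0.0231  0.021 ] [ 0.6897 -0.0093  0.021 ] [ 0.9998 -0.02    0.6344 -0.0158]
coaster 4500 ((0.4961698651313782, -0.32094281911849976), 0.05128376558423042) [ 0.4946 -0.3206]
box ((0.5323981642723083, -0.018113210797309875), (0.3553715646266937, 0.18985788524150848), 2.5755817890167236) [[ 0.3506  0.0687]
 [ 0.3592 -0.1209]
 [ 0.7142 -0.105 ]
 [ 0.7056  0.0847]]
[[-0.9997  0.023  -0.0008]
 [ 0.023   0.9997 -0.0002]
 [ 0.0008 -0.0002 -1.    ]]
```

```bash
python3 -m creep '[[[8.5,-0.8,-0.5,3,0],[8.5,-0.8,-0.5,6,0],[8.5,-0.8,-0.5,8,0],[8.5,-0.8,-0.5,10,0],[8.5,-0.8,-0.5,11.4,0],[8.5,-0.8,-0.5,12.4,0],[8.5,-0.8,-0.5,12.4,0],[7,-0.8,-0.5,12.4,0],[6,-0.8,-0.5,12.4,0],[5,-0.8,-0.5,12.4,0],[5,-0.8,-0.5,12.4,0],[5,-0.8,-0.5,12.4,0]]]' 30
python3 -m creep '[[[5,0,0,0,0],[5,0,0,-0.5,0],[5,0,0,-1.5,0],[5,0,0,-3,0],[5,0,0,-4,0],[5,0,0,-4,0]]]'
```

```text
t: 3.9
position: [0.4798, -0.0201, 0.2815]
ee_rot: [0.01, 1.0, -0.0, 0.001]
wrist_force: [-1.7, -1.2, 5.6]
grip_width: 0.0552
t: 4.65
position: [0.48, -0.0201, 0.322]
ee_rot: [0.01, 1.0, -0.0, 0.001]
wrist_force: [-1.0, 0.1, -2.4]
grip_width: 0.0552
```

```bash
python3 -m creep '[[[5,-0.2,-2,0,0],[5,-0.5,-5,0,0],[5,-0.8,-9,0,0],[5,-1,-13,0,0],[5,-1.4,-17,0,0],[5,-1.7,-21,0,0],[5,-2,-25,0,0],[5,-2.2,-28,0,0],[5,-2.2,-29.5,0,0],[5,-2.2,-30.1,0,0],[5,-2.2,-30.1,0,0],[5,-2.2,-30.1,0,0]]]'
python3 - <<'E'
from h import *
o=bot.get_obs();print(o['t'],o['position'],o['ee_rot'],o['wrist_force'])
p,d,m=cam('wrist');save('w2',p)
C=cloud(m,d);H,S,V=cv2.split(cv2.cvtColor(p,cv2.COLOR_RGB2HSV))
k=(H>4)&(H<20)&(S>80)&(abs(C[...,2]-.006)<.008);P=C[k];P=P[np.hypot(P[:,0]-.4955,P[:,1]+.3217)<.06]
print(len(P),P.min(0),P.max(0))
E
```

```text
t: 6.15
position: [0.4956, -0.3203, 0.3208]
ee_rot: [0.009, 1.0, 0.0, -0.0]
wrist_force: [0.7, -0.4, -2.9]
grip_width: 0.0553
6.15 [ 0.4956 -0.3203  0.3208] [ 0.0094  1.      0.0002 -0.0001] [ 0.7485 -0.4087 -2.9032]
5608 [ 0.4463 -0.373   0.0004] [ 0.5238 -0.2731  0.009 ]
```

View pics/w2.png

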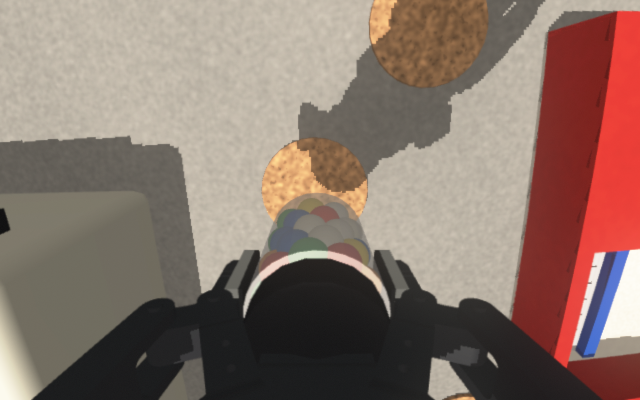

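The jar is held upright, centred in the jaws. Its coaster lies below it at (315,185), and I measure the coaster's centre at (0.496, -0.323).

```bash
python3 -m creep '[[[5,0,-0.2,2.5,0],[5,0,-0.2,5.5,0],[5,0,-0.2,8,0],[5,0,-0.2,9.5,0],[5,0,-0.2,10,0],[5,0,-0.2,10.2,0],[5,0,-0.2,10.3,0],[5,0,-0.2,10.3,0]]]'
```

```text
t: 7.2
position: [0.4957, -0.3236, 0.2184]
ee_rot: [0.01, 1.0, -0.0, 0.0]
wrist_force: [-0.3, 0.1, -2.8]
grip_width: 0.0552
```

```bash
python3 -m creep '[[[5,0,0.1,0.1,0],[5,0,0.1,0.2,0],[5,0,0.1,0.25,0],[5,0,0.1,0.25,0]]]'
```

```text
t: 7.7
position: [0.4955, -0.3223, 0.2156]
ee_rot: [0.01, 1.0, -0.0, 0.0]
wrist_force: [-1.9, 2.2, 1.4]
grip_width: 0.0552
```

```bash
python3 -m creep '[[[6,0,0,0,0],[7,0,0,0,0],[8.5,0,0,0,0],[8.5,0,0,0,0],[8.5,0,0,0,0],[8.5,0,0,-2,0],[8.5,0,0,-6,0],[8.5,0,0,-11,0],[8.5,0,0,-14,0],[8.5,0,0,-14,0]]]'
python3 - <<'E'
from h import *
p,d,m=cam('top');C=cloud(m,d)
q=C[(abs(C[...,0]-.4955)<.06)&(abs(C[...,1]+.322)<.06)&(C[...,2]>.09)&(C[...,2]<.11)]
print(len(q),q.mean(0) if len(q) else 0)
p,d,m=cam('wrist');save('w3',p)
C=cloud(m,d);q=C[(abs(C[...,0]-.4955)<.06)&(abs(C[...,1]+.322)<.06)&(C[...,2]>.098)&(C[...,2]<.106)]
print(len(q),q.min(0),q.max(0))
E
```

```text
t: 8.95
position: [0.4962, -0.3229, 0.3584]
ee_rot: [0.01, 1.0, -0.002, 0.002]
wrist_force: [0.0, 0.1, 0.2]
grip_width: 0.0849
171 [ 0.4869 -0.3215  0.1004]
3433 [ 0.4708 -0.3482  0.098 ] [ 0.5217 -0.2973  0.1036]
```

View pics/w3.png

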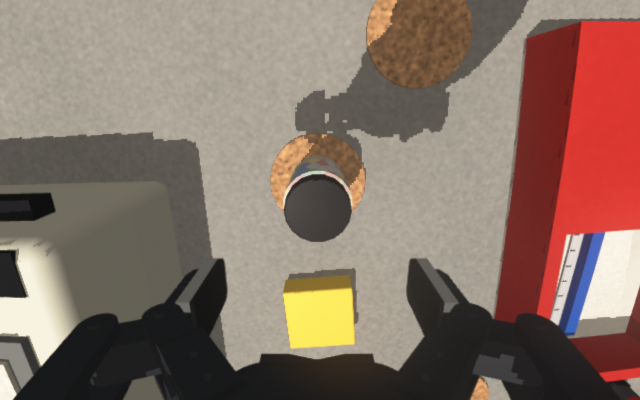

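The jar stands free and upright on its coaster. I measure its cap centre at (0.496, -0.323) and its top at 0.101-0.103 m. Next is the ruler.

```bash
python3 -m creep '[[[6,-1,3,0,0],[6,-3,9,0,0],[6,-5,15,0,0],[6,-7,21,0,0],[6,-8,27,0,0],[5,-8.6,30,3,0],[5,-8.6,31,5,0],[5,-8.6,31,5,0],[5,-8.6,31,5,0]]]'
python3 - <<'E'
from h import *
o=bot.get_obs();print(o['t'],o['position'],o['ee_rot'],o['wrist_force'])
p,d,m=cam('wrist');save('w4',p);C=cloud(m,d)
H,S,V=cv2.split(cv2.cvtColor(p,cv2.COLOR_RGB2HSV))
k=(H>100)&(H<130)&(S>120)&(abs(C[...,2]-.021)<.008)&(abs(C[...,1]+.015)<.03)
P=onplane(m,np.argwhere(k)[:,::-1],.021);l=cv2.fitLine(P[:,:2].astype('f4'),2,0,.01,.01).ravel()
print('rib',k.sum(),P.min(0),P.max(0),l,'y at .588',l[3]+(.588-l[2])*l[1]/l[0],np.median(C[k][:,2]))
k=((H<5)|(H>174))&(S>150)&(abs(C[...,2]-.072)<.004);print('top z',np.median(C[k][:,2]))
E
```

```text
t: 10.18
position: [0.5876, -0.0146, 0.305]
ee_rot: [0.01, 1.0, -0.0, -0.0]
wrist_force: [-0.0, 0.2, 0.5]
grip_width: 0.0501
10.175 [ 0.5876 -0.0146  0.305 ] [ 0.0101  0.9999 -0.0001 -0.0004] [-0.0455  0.1721  0.5225]
rib 1897 [ 0.5611 -0.0232  0.021 ] [ 0.6899 -0.0091  0.021 ] [ 0.9999 -0.0153  0.6255 -0.0156] y at .588 -0.015001907 0.021660867853073196
top z 0.0724871869715654
```

View pics/w4.png

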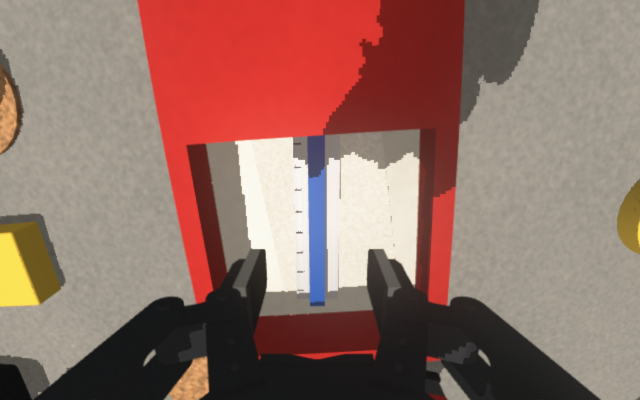

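```bash
python3 -m creep '[[[5,0,0,4,0],[5,0,0,7,0],[5,0,0,9.5,0],[5,0,0,11,0],[4,0,0,11.8,0],[3,0,0,11.8,0],[1.2,0,0,11.8,0],[1.2,0,0,11.8,0],[1.2,0,0,11.8,0],[1.2,0,0,11.8,0],[1.2,0,0,11.8,0]]]' 20
python3 -m creep '[[[1.2,0,0,0,0],[1.2,0,0,-0.5,0],[1.2,0,0,-1,0],[1.2,0,0,-1,0]]]'
```

```text
t: 11.6
position: [0.5882, -0.0142, 0.1882]
ee_rot: [0.01, 1.0, -0.0, 0.001]
wrist_force: [-1.0, -0.0, 5.6]
grip_width: 0.0129
t: 12.1
position: [0.5878, -0.0141, 0.1975]
ee_rot: [0.01, 1.0, -0.0, 0.0]
wrist_force: [0.6, -0.7, -1.6]
grip_width: 0.013
```

```bash
cat > tilt.py <<'E'
from h import *
def rib(n):
    p,d,m=cam(n);C=cloud(m,d);H,S,V=cv2.split(cv2.cvtColor(p,cv2.COLOR_RGB2HSV))
    k=(H>100)&(H<130)&(S>120)&(abs(C[...,1]+.015)<.04)&(C[...,0]>.4)&(C[...,0]<1.1)&(d>0)
    k=k&(cv2.connectedComponents(k.astype('uint8'))[1]>0)
    P=C[k]; 
    if len(P)<20: print(n,'few',len(P));return p
    # robust
    l=cv2.fitLine(P.astype('f4'),cv2.DIST_HUBER,0,.005,.01).ravel();l*=1
    v=l[:3]*np.sign(l[0]);x=P[:,0];print(n,len(P),'x',x.min(),x.max(),'tilt',np.degrees(np.arcsin(v[2])),'z at',l[3],'=',l[5],'dir',v)
    return p
if __name__=='__main__':
    import sys
    o=bot.get_obs();print(o['t'],o['position'],o['wrist_force'],o['torque'],o['grip_width'])
    a=rib('wrist');b=rib('side')
    if len(sys.argv)>1: save(sys.argv[1],np.vstack([a[:,:],b])[::1]) if 0 else save(sys.argv[1],cv2.resize(np.hstack([a,b]),(800,250),interpolation=cv2.INTER_AREA))
E
python3 tilt.py
```

```text
12.1 [ 0.5878 -0.0141  0.1975] [ 0.5798 -0.745  -1.5876] [-0.006  -0.0651  0.0401] 0.012989655140377601
wrist 4453 x 0.5442478051656721 0.6433042554038196 tilt -0.18792157 z at 0.585311 = 0.030992229 dir [ 0.9996 -0.0276 -0.0033]
side 287 x 0.5348618232377875 0.6899462908102638 tilt 0.35656425 z at 0.6176297 = 0.028296225 dir [ 0.9998 -0.0198  0.0062]
```

```bash
python3 -m creep '[[[1.2,0,0,-1.5,0],[1.2,0,0,-3,0],[1.2,0,0,-3.5,0],[1.2,0,0,-3.7,0],[1.2,0,0,-3.9,0],[1.2,0,0,-4.1,0],[1.2,0,0,-4.3,0],[1.2,0,0,-4.3,0]]]'; python3 tilt.py
```

```text
t: 13.2
position: [0.5873, -0.0141, 0.2398]
ee_rot: [0.01, 1.0, -0.0, -0.001]
wrist_force: [-0.1, 0.1, -2.6]
grip_width: 0.0137
13.2 [ 0.5873 -0.0141  0.2398] [-0.1383  0.0832 -2.6438] [-0.1243 -0.0127  0.0237] 0.013676010743776565
wrist 3918 x 0.5304410614477398 0.6391278321206437 tilt 4.1501527 z at 0.5878922 = 0.07310922 dir [ 0.9971 -0.0223  0.0724]
side 320 x 0.5326109522058023 0.69085065395214 tilt 4.267044 z at 0.61675763 = 0.072715096 dir [ 0.9969 -0.0264  0.0744]
```

```bash
python3 -m creep '[[[1.2,0,0,-0.2,0],[1.2,0,0,-0.4,0],[1.2,0,0,-0.6,0],[1.2,0,0,-0.8,0],[1.2,0,0,-1,0],[1.2,0,0,-1.1,0],[1.2,0,0,-1.1,0]]]'; python3 tilt.py
```

```text
t: 14.18
position: [0.5878, -0.0141, 0.2514]
ee_rot: [0.01, 1.0, -0.0, 0.0]
wrist_force: [0.1, 0.5, -2.5]
grip_width: 0.0131
14.175 [ 0.5878 -0.0141  0.2514] [ 0.0711  0.5449 -2.5078] [ 0.0674 -0.163  -0.0286] 0.013134182913230562
wrist 3889 x 0.5305854699339106 0.633109281371462 tilt 14.432591 z at 0.5958986 = 0.08635577 dir [ 0.9682 -0.0194  0.2492]
side 333 x 0.5322520381657827 0.688645937215451 tilt 14.436284 z at 0.60794437 = 0.08731239 dir [ 0.9681 -0.0249  0.2493]
```

```bash
python3 -m creep '[[[1.2,0,0,0.25,0],[1.2,0,0,0.5,0],[1.2,-1,0,0.25,0],[1.2,-2.5,0,-0.15,0],[1.2,-4,0,-0.5,0],[1.2,-5.5,0,-0.9,0],[1.2,-7,0,-1.3,0],[1.2,-7.5,0,-1.4,0],[1.2,-7.5,0,-1.4,0]]]'; python3 tilt.py d1
```

```text
t: 15.4
position: [0.6629, -0.0156, 0.265]
ee_rot: [0.01, 1.0, -0.0, -0.0]
wrist_force: [0.8, -0.6, -0.6]
grip_width: 0.0131
15.4 [ 0.6629 -0.0156  0.265 ] [ 0.8465 -0.6105 -0.5817] [ 0.0401 -0.0741 -0.0291] 0.01308118450026047
wrist 8985 x 0.5380944568665598 0.7092546518155474 tilt 13.899105 z at 0.6212488 = 0.08766007 dir [ 0.9705 -0.0187  0.2402]
side 524 x 0.5321493448310762 0.7635274473060264 tilt 13.364542 z at 0.64405733 = 0.09025079 dir [ 0.9727 -0.0191  0.2311]
```

View pics/d1.png

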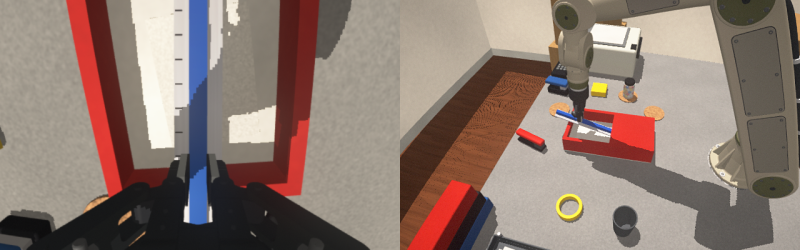

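The pair shows the ruler tilted up out of the opening and held by the rib, with nothing binding. I'll keep drawing it out lengthwise.

```bash
python3 -m creep '[[[1.2,-1,0,-0.15,0],[1.2,-2.5,0,-0.5,0],[1.2,-4,0,-0.9,0],[1.2,-5.5,0,-1.25,0],[1.2,-7,0,-1.6,0],[1.2,-8,0,-1.85,0],[1.2,-8,0,-1.85,0]]]'; python3 tilt.py
```

```text
t: 16.38
position: [0.7433, -0.0173, 0.2836]
ee_rot: [0.01, 1.0, -0.0, 0.0]
wrist_force: [-0.5, 0.2, -1.3]
grip_width: 0.0132
16.375 [ 0.7433 -0.0173  0.2836] [-0.4781  0.2364 -1.315 ] [ 0.0097 -0.0391 -0.0315] 0.013180011916614097
wrist 10007 x 0.6188817569704654 0.7898230765950243 tilt 13.69105 z at 0.7017723 = 0.10616508 dir [ 0.9714 -0.0192  0.2367]
side 680 x 0.5544422856233958 0.844341323521353 tilt 13.401315 z at 0.673413 = 0.09717661 dir [ 0.9726 -0.0172  0.2318]
```

```bash
python3 -m creep '[[[1.2,0,0,-1,0],[1.2,0,0,-2.5,0],[1.2,0,0,-4.5,0],[1.2,1,0,-6.5,0],[1.2,2.5,0,-8.5,0],[1.2,4,0,-10.5,0],[1.2,5,0,-12,0],[1.2,5.5,0,-12.5,0],[1.2,5.5,0,-12.5,0],[1.2,5.5,0,-12.5,0],[1.2,5.5,0,-12.5,0]]]' 40; python3 tilt.py f1
python3 - <<'E'
from h import *
o=bot.get_obs();print(np.abs(o['dq']).max())
p,d,m=cam('top');save('top1',p)
C=cloud(m,d)
for n,c,h in(('jar',(.496,-.323),(.09,.112)),):
    q=C[(np.hypot(C[...,0]-c[0],C[...,1]-c[1])<.05)&(C[...,2]>h[0])&(C[...,2]<h[1])];print(n,len(q),q.mean(0))
E
```

```text
t: 17.85
position: [0.6878, -0.0161, 0.4075]
ee_rot: [0.01, 1.0, 0.0, -0.001]
wrist_force: [-0.2, 0.1, -0.3]
grip_width: 0.0128
17.85 [ 0.6878 -0.0161  0.4075] [-0.2011  0.1341 -0.2639] [-0.0165 -0.0209 -0.0375] 0.012833915734897844
wrist 9981 x 0.562831837647743 0.7340068872195912 tilt 13.82032 z at 0.6455202 = 0.23002253 dir [ 0.9709 -0.0197  0.2389]
side 844 x 0.49880415103945364 0.7894791161235141 tilt 13.558627 z at 0.6069027 = 0.21920255 dir [ 0.9719 -0.02    0.2344]
0.003993166854978903
jar 308 [ 0.4965 -0.3228  0.1006]
```

View pics/f1.png

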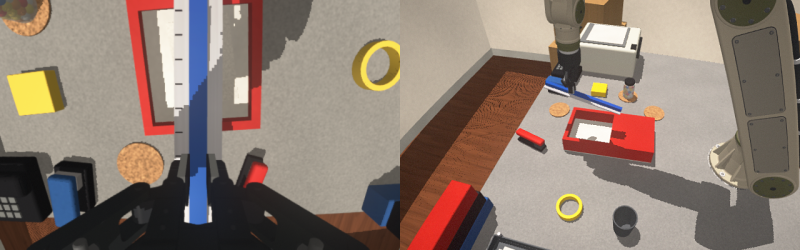

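View pics/top1.png

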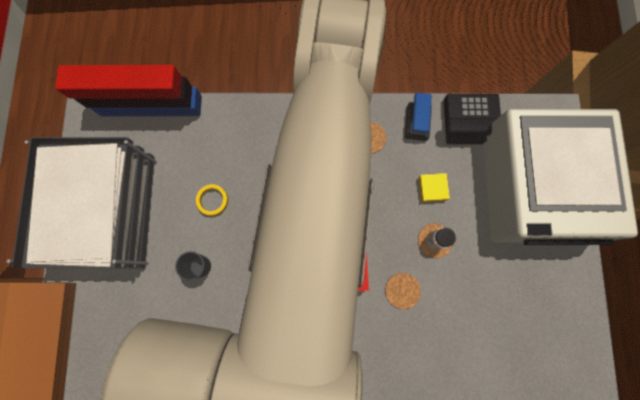

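The ruler hangs clear of everything. Its near end is at about z = 0.177 m, which is 10 cm above the box's top. The jar, pot, tape and notes are in place. Letting it settle, then handing in.

```bash
python3 -m creep '[[[1.2,0,0,0,0],[1.2,0,0,0,0],[1.2,0,0,0,0],[1.2,0,0,0,0]]]'; python3 tilt.py; python3 -c "
from station import bot;print(bot.hand_in())"
```

```text
t: 18.5
position: [0.6876, -0.0161, 0.4087]
ee_rot: [0.01, 1.0, -0.0, 0.0]
wrist_force: [-0.5, -0.2, -0.1]
grip_width: 0.0124
18.5 [ 0.6876 -0.0161  0.4087] [-0.4797 -0.1992 -0.1278] [-0.0335 -0.0214 -0.0546] 0.012408251519638359
wrist 9974 x 0.5629294349981103 0.7340913456403786 tilt 13.818578 z at 0.6455875 = 0.231251 dir [ 0.9709 -0.0193  0.2388]
side 847 x 0.4986847169840995 0.7904872224451649 tilt 13.568846 z at 0.64153546 = 0.22724527 dir [ 0.9719 -0.0188  0.2346]
the job is handed in; nothing more can be done
None
```

The job is done and handed in at about 18.6 s of the 54 s allowed; the hand-in reported no verdict.

- **Jar:** I set it down on the rightmost coaster and let go. A later look still showed it upright and within about 1 mm of the coaster's centre.
- **Ruler:** I gripped it across the blue rib with 20 N. Because the tool cannot tilt, I let the ruler pivot in the grip against the opening's edge to about 14°. I then drew it out lengthwise and raised the grip to 40 N for the hold. The wrist force I read stayed under 3 N while tilting and drawing it out.
- **Final hold:** The ruler was motionless at about 13.7° tilt, unchanged between the last two looks. Its lowest end was about 10 cm above the box's top, and I saw nothing touching it.
- **Bystanders:** By eye, the pen pot, tape ring and notes look unmoved in the last pictures; I did not measure them.
- **Odd readings:** The measured jaw opening drifted from 13.1 to 12.4 mm after I raised the grip force, against a nominal 14 mm rib. The last wrist force was about 0 N, although the ruler weighs about 0.9 N. I put both down to sensor error and pad give, since the cameras clearly showed the ruler held.

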